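# Load a sample carousel and bring it home against its index stop

## Robot

A 6-joint arm with a two-finger parallel gripper is mounted at the origin on a cart in front of the work surface, level with it; the furniture and walls round the work are solid. World frame = base frame: x ahead of the robot, y to its left, z up, the work surface at z = 0. Lengths are in m, angles in rad, forces in N, time in s.
With the tool pointing down it reaches from about 0.275 to 0.875 m from the base axis. Payload 12.5 kg.
Tool frame: the origin (TCP) lies at the very end of the fingers, on their centre line; the grasp point (between the pads) lies 19 mm behind it; z points along the fingers, y is the line along which they close (so a half turn about z gives the same grasp; the last joint's range is limited). The gripper opens to 85 mm and grips with 20 to 120 N. Pads are 22 mm wide; open, the fingers measure 114 mm over their backs; the gripper's body (76 mm by 85 mm) begins 54 mm behind the grasp point. The pads swing forward as they close: fully open they stand 13 mm farther back than shut.
Start: joints at [1.219, 0.351, 1.652, -0, 1.139, -0.085], TCP at [0.145, 0.531, 0.231] pointing down, gripper open.
Joint ranges: [-2.75, 2.75], [-0.79, 2.1], [0.01, 2.65], [-1.57, 4.71], [0.07, 3.14], [-2.87, 2.87]. Speed limits (rad/s): [2.22, 2.22, 2.79, 3.14, 3.14, 3.14].

## Interface

Orientations are given as a 3x3 rotation matrix whose columns are the frame's x, y, z axes.
In Python, from bench import manip gives the robot as it stands. Calls block until the motion is done:
- manip.move_ptp(position, orientation): joint-space move of the TCP to a pose.
- manip.move_l(position, attitude=None, max_speed=0.15): straight line of the TCP; attitude=None keeps the orientation; max_speed is the mean speed in m/s.
- manip.move_j(angles): joint-space move.
- manip.set_gripper(opening, effort=None): opening from 0.0 (shut) to 1.0 (fully open); effort is the grip in N (None keeps the last); returns when the fingers have stopped.
- manip.dwell(seconds).
- manip.inverse_kinematics(position, orientation): joint angles nearest the present ones, or None.
- manip.grab_frame(name): name is "scene" or "top" or "wrist"; returns (picture, depth): 420x560x3 uint8, red, green, blue; 420x560 float32, m along the optical axis (not along the pixel's ray), 0 where there is no reading.
- manip.get_calibration(name): a dict with "camera_matrix" (3x3 intrinsics, pixels), "R" (3x3) and "t" (3): a world point X has camera coordinates R X + t. Camera axes: x right, y down, z forward; pixel columns grow to the right and rows downward; lengths in m; the calibration is good to about 2 mm. A picture is of the moment at which its call begins: read the wrist's pose just before it. get_calibration takes no time and is no camera call; for the wrist camera it gives the pose at the moment of the call.
A pose or a line that the arm cannot do raises manip.Unreachable and nothing moves.
- manip.sign_off(): hands the job in; it is judged then, once.
Trained networks look in the newest picture that a camera, given by its name, has taken for a name from the list of things; names that differ only in an ending like _2 or _b are one class to them, and where a whole thing is asked for, a point or a joint stands for the part that bears it (a point fixed in the world has none). Each returns a list of dicts, best first, with "confidence" (0 to 1); they miss things now and then, are a little off and sometimes report something else, mostly with a low value. They report only what shows in the picture. A call takes as long as a camera call. They do not tell look-alikes from the thing itself.
- manip.look_for(camera, name): "at" ([x, y, z] in m, in world coordinates, good to about 4 mm: the middle of the surface that is visible of it).
Readings, each from a call of its own:
- manip.current_time(): time.
- manip.current_qpos(): joint angles.
- manip.current_joint_vel(): joint speeds.
- manip.current_joint_torque(): joint torques, N m.
- manip.current_ee_pos(): TCP position.
- manip.current_tcp_rot(): TCP orientation.
- manip.current_force(): force on the tool from outside, world axes, zero at the start.
- manip.current_ft_torque(): the same for the moment, N m.
- manip.current_grip_width(): opening from 0.0 (shut) to 1.0 (fully open).
- manip.current_grip_force(): force on a finger pad.
Only numpy, scipy, OpenCV 4.12 (cv2) and the standard library are available. Lean on these libraries where they do the work, as an engineer would, in place of code of your own. Each camera call takes 0.05 s, during which the arm holds its last target. There are 200 camera calls.

## Task

Stand the tall narrow weighing bottle in the empty well of the sample carousel and let go of it. Then push the carousel round counter-clockwise (seen from above) by one of its upright posts until the lug on its rim meets the round tip of the index stop's slide bar, press it home there for a second with about 5 to 8 N, and leave it touching the tip. The stop is only clamped by friction and must not be touched by the robot or shifted, so feel for the contact; everything else on the worktop stays where it is.

Things in the scene. Friction and masses are not known exactly. Their poses are not given: they have to be found in the camera images.
- sample: the bottle to load: lidded glass weighing bottle, the tall narrow one of the three that stand on the worktop. 58 high with its lid; body 32 diameter up to 40, lid rim 34 diameter from 40 to 58 (glass knob at the top included). 0.06 kg. Origin: centre of its underside; z up
- rotor: turning part of the sample carousel: aluminium disc 200 diameter, its faces 22 and 32 above the worktop, over a fixed grey foot plate (256 diameter, 14 high). Turns freely about its vertical axis (drag about 1.4 N at a post, stays where it is left). Origin: on that axis at worktop height; x points along the empty well and the rim lug, z up, counter-clockwise from above positive
- hub (a point): top of the low hub nut in the rotor's middle, 41 above the worktop, on the axis. Four cup-shaped wells (46 outside diameter, rims 52 above the worktop) stand round it at radius 52 on the rotor's +x, +y, -x, -y; all but the +x one hold a slim bottle, fixed in, whose top is 87 above the worktop; leave those
- well (a point): inner floor centre of the empty well, 35 above the worktop, 52 from the rotor axis, on the rotor's +x; the cup is 40 inside diameter and 17 deep from its rim (rim 52 above the worktop)
- lug_face (a point): middle of the leading (counter-clockwise) face of the rim lug: a flat aluminium bar 12 wide, 10 high, that sticks out of the rotor's rim along its +x as far as radius 126; the point is at radius 114, 6 to the +y side of the rotor's x axis, 27 above the worktop
- stop: index stop with its slide bar: dark steel block 22 x 18 x 24, top 38 above the worktop, black clamp knob outwards, on the foot plate's ring on the operator's side. Origin: on the carousel axis at worktop height; x points to the block, z up. Held by clamp friction only: slides round the ring when the lug presses it with about 7 N, which is about 10 N of push at a post
- stop_mark (a point): middle of the white line on the stop block's top, radius 114, 6 to the +y side of the stop's x axis, 38 above the worktop. A locked curved steel slide bar (8 thick, round tip, at radius 114, 27 above the worktop) runs through the block; its tip sticks out clockwise by 5 to 60 from the block's face (9 from this point), differently each time and not measured. The lug's leading face lands on this tip
- post_1 (a point): top centre of an upright steel push post on the rotor, 12 diameter, from 32 to 72 above the worktop, at radius 88, 45 degrees counter-clockwise from the rotor's x axis
- post_2 (a point): top centre of an upright steel push post on the rotor, 12 diameter, from 32 to 72 above the worktop, at radius 88, 135 degrees counter-clockwise from the rotor's x axis
- post_3 (a point): top centre of an upright steel push post on the rotor, 12 diameter, from 32 to 72 above the worktop, at radius 88, 225 degrees counter-clockwise from the rotor's x axis
- post_4 (a point): top centre of an upright steel push post on the rotor, 12 diameter, from 32 to 72 above the worktop, at radius 88, 315 degrees counter-clockwise from the rotor's x axis
- squat_a: bystander: squat lidded weighing bottle, 46 diameter, 46 high; origin: centre of its underside
- squat_b: bystander: squat lidded weighing bottle, 42 diameter, 48 high; origin: centre of its underside
- tape: bystander: roll of tape lying flat, 62 diameter, 19 high; origin: centre of its underside
- timer: bystander: white bench timer, 66 x 62 x 17; origin: centre of its underside
- petri: bystander: petri dish, 64 diameter, 16 high; origin: centre of its underside
- beaker: bystander: glass beaker, 72 diameter, 70 high; origin: centre of its underside
- amber_bottle: bystander: brown glass reagent bottle, 68 diameter, 138 high; origin: centre of its underside
- white_bottle: bystander: white screw-cap bottle, 56 diameter, 103 high; origin: centre of its underside
Mind the look-alikes: they are no part of the job. Leave any green look-alike of the sample alone.

How it is judged:
By the outcome, as a careful person would: the job done as asked, in the order asked, and still so for the second after the job is handed in, with the robot touching nothing.
It also fails if it takes over 58 s, if anything falls off the work surface, if the arm or the gripper's body presses on something with over 40 N, if the wrist force passes 120 N, or if a joint passes its speed limit or range.

## Working session

There is one attempt and no reset: what is moved stays moved. The work goes in short steps, each a Python script; the robot and the scene stay as the last script left them, time stands still between calls to the robot, and variables do not carry over. Pictures are saved under pics/ and viewed, at most 10 in all, crops included, and the job is handed in when it is done.

```bash
mkdir -p pics; ls
python3 - <<'E'
from bench import manip as m
import cv2, numpy as np
for c in ["top","scene"]:
    p,d=m.grab_frame(c); cv2.imwrite(f"pics/{c}0.png",p[:,:,::-1]); np.save(f"{c}d.npy",d)
    k=m.get_calibration(c); print(c,k["camera_matrix"][0,0],np.round(-k["R"].T@k["t"],3))
    for n in ["sample","rotor","hub","well","lug_face","stop","stop_mark","post_1","squat_a"]:
        print(n,[(np.round(r["at"],3).tolist(),round(r["confidence"],2)) for r in m.look_for(c,n)])
print(m.current_time())
E
```

```text
pics
top 516.7811420465002 [ 0.419 -0.107  1.423]
sample [([0.388, 0.215, 0.044], 0.55), ([0.435, 0.159, 0.043], 0.43)]
rotor [([0.532, -0.057, 0.033], 0.55)]
hub [([0.529, -0.06, 0.028], 0.78)]
well [([0.53, -0.054, 0.032], 0.79)]
lug_face [([0.53, -0.059, 0.032], 0.69), ([0.419, -0.06, 0.036], 0.43)]
stop []
stop_mark [([0.418, -0.056, 0.038], 0.5)]
post_1 [([0.53, -0.056, 0.032], 0.9), ([0.578, -0.485, 0.066], 0.58), ([0.461, 0.272, 0.035], 0.24)]
squat_a [([0.564, 0.232, 0.028], 0.64), ([0.463, 0.273, 0.031], 0.61), ([0.53, -0.056, 0.025], 0.39)]
scene 493.72158591079443 [-0.375  1.039  0.729]
sample [([0.386, 0.239, 0.024], 0.56)]
rotor []
hub [([0.505, -0.052, 0.043], 0.88)]
well [([0.505, -0.049, 0.041], 0.64)]
lug_face [([0.505, -0.052, 0.039], 0.62)]
stop [([0.417, -0.05, 0.031], 0.64), ([0.506, -0.053, 0.043], 0.3)]
stop_mark [([0.419, -0.052, 0.031], 0.52)]
post_1 [([0.505, -0.053, 0.042], 0.58)]
squat_a []
1.0
```

Run:
```python
import cv2
p=cv2.imread("pics/top0.png"); cv2.imwrite("pics/top0b.png",cv2.resize(p,(800,600),interpolation=cv2.INTER_CUBIC))
```

```text
(no output)
```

View pics/top0b.png

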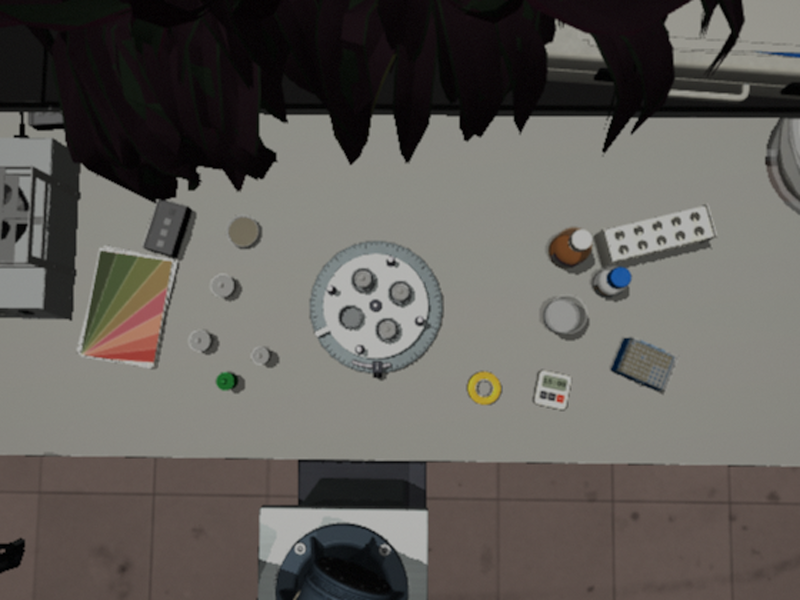

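View pics/scene0.png

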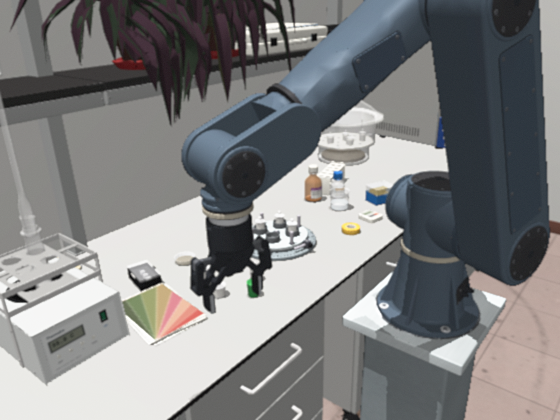

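Top view (800x600 scale): the hub is at (376,305), the lug at (321,333) (≈117°), the empty well at (351,318), and the stop block at (379,369) (≈183°). Bottle candidates:
- **(262,355):** clear and narrow.
- **(227,381):** the green look-alike.
- **(223,286) and (200,341):** wider clear bottles.

(262,355) fits the sample: clear and the narrowest. I'll confirm it with the wrist camera.

```bash
cat > h.py <<'E'
from bench import manip as m
import numpy as np, cv2
def down(yaw):  # tool y axis along world direction yaw
    y=np.array([np.cos(yaw),np.sin(yaw),0]); z=np.array([0,0,-1.]); return np.column_stack([np.cross(y,z),y,z])
def shot(c,f):
    k=m.get_calibration(c); p,d=m.grab_frame(c); cv2.imwrite(f"pics/{f}.png",p[:,:,::-1]); np.savez(f"{f}.npz",p=p,d=d,K=k["camera_matrix"],R=k["R"],t=k["t"]); return p,d,k
def show(c,names):
    for n in names: print(n,[(np.round(r["at"],4).tolist(),round(r["confidence"],2)) for r in m.look_for(c,n)])
E
python3 - <<'E'
from h import *
R=m.current_tcp_rot(); T=m.current_ee_pos(); k=m.get_calibration("wrist")
c=-k["R"].T@k["t"]; print(np.round(R,3)); print("cam in tool",R.T@(c-T), "axis",R.T@k["R"].T[:,2],"f",k["camera_matrix"][0,0])
yaw=np.arctan2(R[1,1],R[0,1]); print(yaw)
m.move_ptp([0.42,0.16,0.26],down(yaw)); print(m.current_time(),m.current_qpos())
shot("wrist","w1"); show("wrist",["sample","squat_a"])
m.move_ptp([0.49,-0.04,0.36],down(yaw)); print(m.current_time(),m.current_qpos())
shot("wrist","w2"); show("wrist",["hub","well","lug_face","stop_mark","post_1"])
a=cv2.imread("pics/w1.png");b=cv2.imread("pics/w2.png")
cv2.imwrite("pics/w2b.png",cv2.resize(b,(800,600)))
E
```

```text
[[-0.965  0.264  0.   ]
 [ 0.264  0.965 -0.   ]
 [-0.    -0.    -1.   ]]
cam in tool [ 0.06761043 -0.00180398 -0.14303544] axis [-2.67568838e-01 -7.00349675e-04  9.63538493e-01] f 289.6669349897701
1.3040430458822443
2.6917 [ 2.61622995e-01  1.33014979e-01  1.86078527e+00  1.57398444e-04
  1.14781507e+00 -1.04320861e+00]
sample [([0.3855, 0.2228, 0.0434], 0.97), ([0.4325, 0.1625, 0.0417], 0.78)]
squat_a [([0.5564, 0.2362, 0.0274], 0.92), ([0.4579, 0.2723, 0.0339], 0.57)]
3.775 [-1.74672362e-01  1.35046337e-01  1.61329404e+00  3.74060937e-04
  1.39446702e+00 -1.47919801e+00]
hub [([0.5249, -0.0523, 0.0321], 0.63), ([0.5199, -0.419, 0.0443], 0.62), ([0.3777, -0.2594, 0.017], 0.32)]
well [([0.5281, -0.0518, 0.029], 0.94)]
lug_face [([0.5252, -0.0556, 0.0325], 0.58)]
stop_mark [([0.4214, -0.0598, 0.0333], 0.74)]
post_1 [([0.5254, -0.0518, 0.0345], 0.92), ([0.6212, -0.3972, 0.0476], 0.47)]
```

View pics/w1.png

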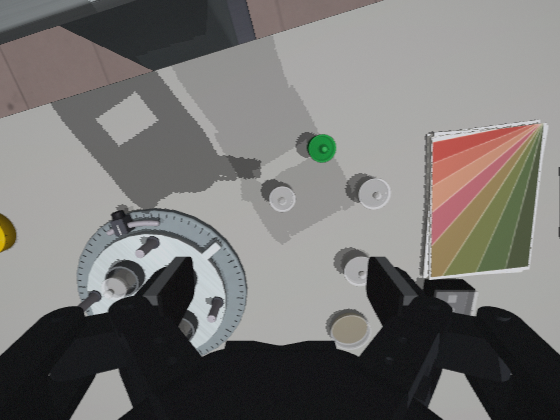

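View pics/w2b.png

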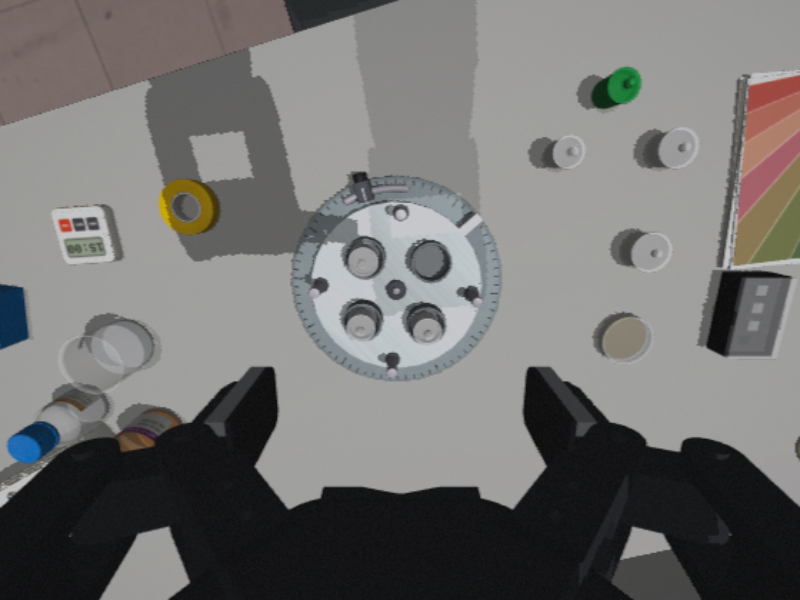

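w1: the sample is clear and narrow at (282,198). The green look-alike is at (321,148), and the squat bottles are at (373,193) and (358,267). w2b: the empty well is at (430,260), the lug at (467,224), the stop block at (361,187), and the bar tip at about (407,188). Next I'll refine these with depth and an enlarged crop.

```bash
cat > an.py <<'E'
import numpy as np, cv2
from scipy.optimize import least_squares
def cloud(f):
    q=np.load(f+".npz"); d=q["d"]; v,u=np.indices(d.shape); K=q["K"]
    X=np.stack([(u-K[0,2])/K[0,0]*d,(v-K[1,2])/K[1,1]*d,d],-1); return (X-q["t"])@q["R"],d>0,q
def circ(P,r=None):
    f=(lambda a:np.hypot(P[:,0]-a[0],P[:,1]-a[1])-(r or a[2]))
    return least_squares(f,[*P.mean(0)[:2],r or .03],loss="soft_l1",f_scale=.001).x
def pix(q,u,v,z):
    r=q["R"].T@np.linalg.solve(q["K"],[u,v,1]); c=-q["R"].T@q["t"]; return c+r*(z-c[2])/r[2]
def proj(q,X):
    p=q["K"]@(q["R"]@X+q["t"]); return p[:2]/p[2]
E
python3 - <<'E'
from an import *
for f in ["w1","w2"]:
    W,ok,q=cloud(f)
    near=ok&(np.hypot(W[...,0]-.433,W[...,1]-.1625)<.028)
    S=W[near&(W[...,2]>.02)]; print(f,"sample n",len(S),"zmax",S[:,2].max() if len(S) else 0,"med",np.median(S,0) if len(S) else 0)
    T=S[S[:,2]>.04]; print(len(T),"mid",T.min(0),T.max(0),T.mean(0))
W,ok,q=cloud("w2")
c=np.array([.527,-.055])
for it in range(2):
    r=np.hypot(W[...,0]-c[0],W[...,1]-c[1]); 
    m=(ok&(r<.102)&(W[...,2]>.026)&(W[...,2]<.038)).astype(np.uint8); 
    print("disc z",np.median(W[...,2][(r>.078)&(r<.095)&ok]), "ring z",np.median(W[...,2][(r>.106)&(r<.122)&ok]),"table",np.median(W[...,2][(r>.15)&(r<.2)&ok]))
    cs,_=cv2.findContours(m,cv2.RETR_EXTERNAL,cv2.CHAIN_APPROX_NONE); k=max(cs,key=cv2.contourArea)[:,0]
    P=np.array([pix(q,u,v,.032) for u,v in k]); e=circ(P); c=e[:2]; print("disc",e)
m=(ok&(W[...,2]>.009)&(np.hypot(W[...,0]-c[0],W[...,1]-c[1])<.15)).astype(np.uint8)
cs,_=cv2.findContours(m,cv2.RETR_EXTERNAL,cv2.CHAIN_APPROX_NONE); k=max(cs,key=cv2.contourArea)[:,0]
P=np.array([pix(q,u,v,.014) for u,v in k]); print("plate",circ(P))
# angle by posts (high points at r 88), lug
a=np.degrees(np.arctan2(W[...,1]-c[1],W[...,0]-c[0]));r=np.hypot(W[...,0]-c[0],W[...,1]-c[1])
mm=ok&(r>.07)&(r<.105)&(W[...,2]>.060)
n,l,s,ce=cv2.connectedComponentsWithStats(mm.astype(np.uint8))
for i in range(1,n):
    if s[i,4]>3: p=W[l==i].mean(0);print("post",s[i,4],p,np.degrees(np.arctan2(*(p[:2]-c)[::-1])),np.hypot(*(p[:2]-c)))
mm=ok&(r>.105)&(r<.124)&(W[...,2]>.024)&(W[...,2]<.04)
n,l,s,ce=cv2.connectedComponentsWithStats(mm.astype(np.uint8))
for i in range(1,n):
    if s[i,4]>3: print("lug/stop",s[i,4],W[l==i].mean(0),a[l==i].min(),a[l==i].max(),np.median(a[l==i]))
p=q["p"][:,:,::-1]
A=cv2.resize(p[115:275,200:360],(600,600),interpolation=cv2.INTER_CUBIC)
B=cv2.resize(p[40:200,370:420+0],(188,600),interpolation=cv2.INTER_CUBIC)
cv2.imwrite("pics/crop1.png",np.hstack([A,B]))
E
```

```text
w1 sample n 7392 zmax 0.3589390531775435 med [0.40953772 0.16321246 0.34586505]
7363 mid [0.4058301  0.13946376 0.0410972 ] [0.45145246 0.18124006 0.35893905] [0.41126998 0.16335564 0.32447556]
w2 sample n 498 zmax 0.05953456758095147 med [0.43452233 0.15221457 0.04453244]
438 mid [0.41841795 0.13868132 0.04035263] [0.45151619 0.17311103 0.05953457] [0.43474429 0.15458857 0.04586041]
disc z 0.4298573011653965 ring z 0.01457481374472834 table 0.0005003500606355071
disc [ 0.53072183 -0.05764169  0.09751298]
disc z 0.42984916769288684 ring z 0.014658356619533972 table 0.0005051451494470139
disc [ 0.53192149 -0.05847721  0.09838854]
plate [ 0.89969787 -0.15518141  0.33238735]
post 53 [ 0.44864837 -0.03059376  0.07217252] 161.48721997270852 0.08781741975797688
post 61 [ 0.50348066 -0.14067014  0.07059488] -109.08691202353477 0.08697446013213316
post 57 [0.55878843 0.02418114 0.0706424 ] 71.99397141111386 0.08691511284091638
post 58 [ 0.61376398 -0.08596951  0.07006614] -18.568078128550354 0.08633666849233788
post 9771 [ 0.46544801 -0.09707241  0.43278811] -149.8601011717533 0.07686554637452256
post 16060 [0.49515703 0.01227448 0.43245411] 117.4575850712753 0.07973348069583384
post 9 [ 0.47524063 -0.01716211  0.45654648] 143.91140875389215 0.07014026516660649
post 4 [ 0.47570265 -0.01606965  0.45608722] 142.9716445942565 0.07041987801965927
post 9 [ 0.47490046 -0.01740029  0.45771712] 144.231700768663 0.07027596413888626
post 7 [ 0.47450933 -0.01778785  0.46172559] 144.6738885525154 0.07036888419827671
lug/stop 330 [ 0.41950271 -0.05421069  0.03379001] -179.9935116100223 179.94726965428237 158.69712890260976
lug/stop 98 [0.4805849  0.04415084 0.03192896] 113.30981071776546 119.4311483319358 116.59408962654226
```

View pics/crop1.png

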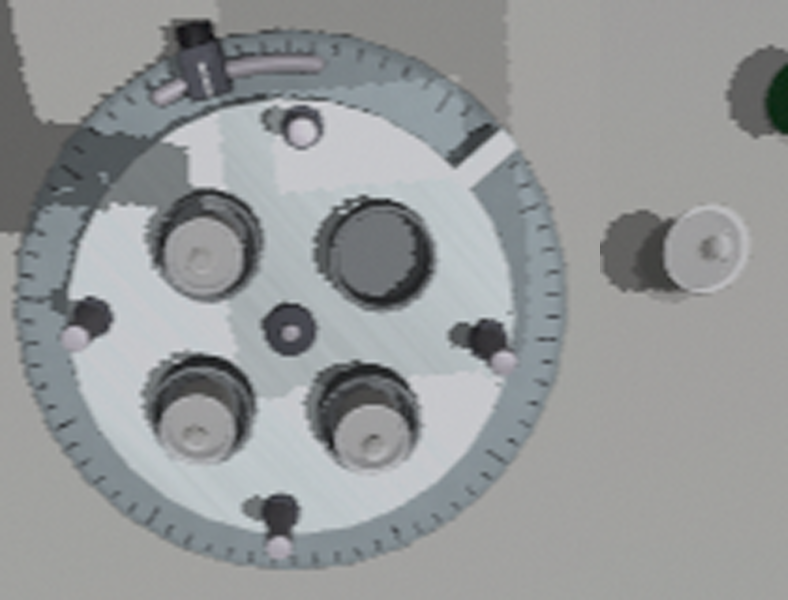

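The crop confirms the clear narrow bottle at crop (707,248), separate from the green one. The posts average to axis (0.5312,-0.0583), with a radius of 87 mm and θ≈116.5°. The lug gives 116.6°, so these agree. Picking now.

Run:
```python
from h import *
from an import *
W,ok,q=cloud("w1")
n=ok&(np.hypot(W[...,0]-.434,W[...,1]-.157)<.026)&(W[...,2]>.041)&(W[...,2]<.065); T=W[n]
print("w1",len(T),T.min(0),T.max(0))
W2,ok2,q2=cloud("w2")
n=ok2&(np.hypot(W2[...,0]-.434,W2[...,1]-.157)<.026)&(W2[...,2]>.041)&(W2[...,2]<.065); T2=W2[n]
c1=(T.min(0)+T.max(0))/2; c2=(T2.min(0)+T2.max(0))/2; print(c1,c2)
t=pix(q2,285.9,131.8,.027); d=t[:2]-[.53117,-.05826]; print("tip",t,np.hypot(*d),np.degrees(np.arctan2(*d[::-1])))
c=(c1+c2)/2; assert np.hypot(*(c1-c2)[:2])<.006
print("grasp at",c); Rg=down(np.radians(30))
m.set_gripper(0.8,effort=30)
m.move_ptp([c[0],c[1],.12],Rg); print(m.current_qpos(),m.current_time())
shot("wrist","w3")
print("f0",m.current_force())
m.move_l([c[0],c[1],.023],max_speed=.12)
m.set_gripper(0.0,effort=30); print("w",m.current_grip_width(),m.current_grip_force(),m.current_force())
m.move_l([c[0],c[1],.15],max_speed=.15); print("w",m.current_grip_width(),m.current_grip_force(),m.current_force(),m.current_time())
shot("wrist","w4")
```

```text
w1 542 [0.41810588 0.13946376 0.0410972 ] [0.45145246 0.17303769 0.0594631 ]
[0.43477917 0.15625073 0.05028015] [0.43496707 0.15589618 0.05043993]
tip [ 0.42713434 -0.01446365  0.027     ] 0.11287842706470566 157.17015607596318
grasp at [0.43487312 0.15607345 0.05036004]
[ 2.42983853e-01  3.55323641e-01  1.97182789e+00 -9.93183682e-05
  8.13173137e-01 -2.81124212e-01] 5.5917
f0 [-0.61513412 -0.16367066  0.89751012]
w 0.3735497971004704 29.505255957628833 [-0.07920094  0.50898827  5.83328118]
w 0.3702050332440045 29.751610193779925 [-0.03192183 -0.61263253  0.25715958] 8.025
```

View pics/w4.png

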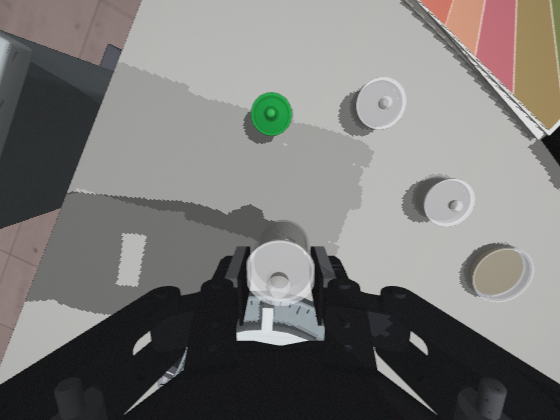

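w4: the bottle is held between the pads at (281,270) and the green one is untouched at (272,113). I'll check its pose in the hand with depth, then place it.

Run:
```python
from h import *
from an import *
W,ok,q=cloud("w4"); e=m.current_ee_pos(); print(e)
g=q["p"].astype(int); gray=(g.min(2)>110)
v,u=np.indices(ok.shape)
n=ok&gray&(u>243)&(u<318)&(v>235)&(v<308)&(W[...,2]>.12)
T=W[n]; print(len(T),"z pct",np.percentile(T[:,2],[1,10,50,90,99,100]))
L=T[T[:,2]>np.percentile(T[:,2],99.5)-.022]; Rt=m.current_tcp_rot()
P=(L-e)@Rt; print("tool min",np.percentile(P,1,axis=0),"max",np.percentile(P,99,axis=0))
K=P[P[:,2]<P[:,2].min()+.004]; print("knob",K.mean(0),len(K))
```

```text
[0.43434415 0.15591429 0.14911972]
3727 z pct [0.15135024 0.16887026 0.17073518 0.18106125 0.18470054 0.18533462]
tool min [-0.01390853 -0.01631455 -0.03559019] max [ 0.01783062  0.01366153 -0.01844062]
knob [ 0.00271643 -0.00232845 -0.03420234] 355
```

Run:
```python
from h import *
from an import *
Rg=down(np.radians(30)); w0=np.array([.508,-.0117]); tx=Rg[:2,0]
m.move_ptp([*(w0-tx*.06),.19],Rg); print(m.current_time(),m.current_grip_width())
e=m.current_ee_pos(); shot("wrist","w5"); W,ok,q=cloud("w5")
# well rim: points z .049-.055 near
c=w0
for i in range(3):
    r=np.hypot(W[...,0]-c[0],W[...,1]-c[1]); P=W[ok&(r>.017)&(r<.026)&(W[...,2]>.0495)&(W[...,2]<.0545)]
    f=circ(P,.0215); a=np.degrees(np.arctan2(P[:,1]-f[1],P[:,0]-f[0])); c=f[:2]; print(len(P),f,np.histogram(a,8,(-180,180))[0],np.median(P[:,2]))
c0=np.array([.5312,-.0583])
for ang in (72,161.5):
    p=c0+.088*np.array([np.cos(np.radians(ang)),np.sin(np.radians(ang))]); r=np.hypot(W[...,0]-p[0],W[...,1]-p[1])
    T=W[ok&(r<.012)&(W[...,2]>.069)&(W[...,2]<.076)]; print("post",ang,len(T),(T.min(0)+T.max(0))/2 if len(T) else 0)
p=q["p"].copy()
for X in [(*c,.052),(*w0,.052)]: cv2.circle(p,tuple(int(round(v)) for v in proj(q,np.array(X))),2,(255,0,0),-1)
for t in np.linspace(0,6.28,40): cv2.circle(p,tuple(int(round(v)) for v in proj(q,np.array([c[0]+.023*np.cos(t),c[1]+.023*np.sin(t),.052]))),1,(255,0,0),-1)
cv2.imwrite("pics/w5m.png",p[:,:,::-1])
```

```text
9.0417 0.3712405178326528
470 [ 0.50891862 -0.01145204  0.0215    ] [58 60 53 58 58 60 62 61] 0.05227498467325706
470 [ 0.50891862 -0.01145204  0.0215    ] [58 60 53 58 58 60 62 61] 0.05227498467325706
470 [ 0.50891862 -0.01145204  0.0215    ] [58 60 53 58 58 60 62 61] 0.05227498467325706
post 72 153 [0.55965388 0.02532234 0.07155212]
post 161.5 160 [ 0.44898819 -0.0298772   0.07186967]
```

View pics/w5m.png

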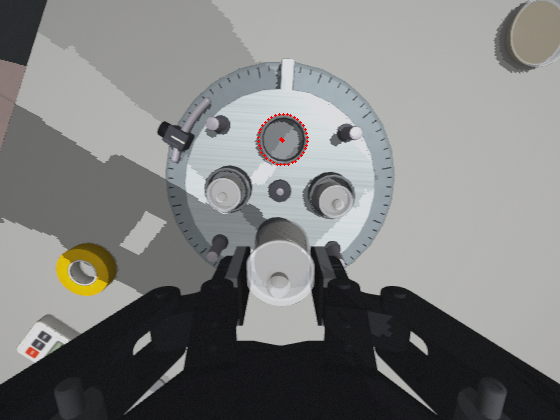

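w5: the red circle sits exactly on the empty well's rim at (282,140), and the bottle is still in hand. Placing it with the hand-to-eye offset cancelled.

Run:
```python
from h import *
Rg=down(np.radians(30)); w=np.array([.5089,-.0115]); t=w-(Rg@[.0022,-.0015,0])[:2]; cmd=t.copy()
m.move_l([*cmd,.14],max_speed=.12); e=m.current_ee_pos(); cmd+=np.clip(t-e[:2],-.001,.001); print(t,e)
m.move_l([*cmd,.08],max_speed=.1)
F=lambda n=4: np.mean([m.current_force() for _ in range(n)],0)
f0=F(); print("f0",f0,m.current_ee_pos()); z=.08
while z>.055:
    z-=.002; m.move_l([*cmd,z],max_speed=.03); f=F()-f0
    if abs(f).max()>1.5: print(round(z,4),f.round(2),m.current_ee_pos().round(4))
    if f[2]>3.5 or np.hypot(f[0],f[1])>5: break
print("end",z,m.current_ee_pos(),f,m.current_time())
```

```text
[ 0.51129904 -0.01265526] [ 0.51178688 -0.01276911  0.14043371]
f0 [-0.27762945 -0.50171027 -0.75606562] [ 0.51121163 -0.01268343  0.08044811]
0.064 [ 0.48  1.72 -0.05] [ 0.5107 -0.0126  0.0639]
0.058 [-1.45  1.95  6.62] [ 0.5113 -0.0125  0.0584]
end 0.05799999999999998 [ 0.51126021 -0.01254704  0.05843511] [-1.44578891  1.95478351  6.61988827] 13.375
```

Run:
```python
from h import *
Rg=down(np.radians(30)); e=m.current_ee_pos()
m.set_gripper(0.6); print(m.current_grip_width(),m.current_force())
m.move_l([e[0],e[1],.13],max_speed=.12)
tx=Rg[:2,0]; m.move_l([e[0]-tx[0]*.05,e[1]-tx[1]*.05,.19],max_speed=.2)
shot("wrist","w6"); 
m.set_gripper(0.0); print(m.current_grip_width(),m.current_time())
from an import *
W,ok,q=cloud("w6"); c=np.array([.509,-.0115]); r=np.hypot(W[...,0]-c[0],W[...,1]-c[1])
T=W[ok&(r<.03)&(W[...,2]>.07)&(W[...,2]<.1)]; print("bottle",len(T),T.min(0),T.max(0),np.percentile(T[:,2],[50,90]))
c0=np.array([.5312,-.0583])
n,l,s,_=cv2.connectedComponentsWithStats((ok&(np.abs(np.hypot(W[...,0]-c0[0],W[...,1]-c0[1])-.088)<.012)&(W[...,2]>.068)&(W[...,2]<.076)).astype(np.uint8))
for i in range(1,n):
    if s[i,4]>20:
        p=W[l==i]; p=(p.min(0)+p.max(0))/2; print("post",s[i,4],p,np.degrees(np.arctan2(*(p[:2]-c0)[::-1])))
```

```text
0.6017777570578627 [0.2109623  0.10943845 0.09761889]
0.002406178898799788 15.5833
bottle 1230 [ 0.49396368 -0.0288893   0.07642593] [0.5274432  0.00464212 0.09455361] [0.0799053  0.08990913]
post 155 [ 0.44901889 -0.0296956   0.0710028 ] 160.80875982991606
post 152 [0.5599475  0.0252879  0.07127192] 71.02091355587163
```

View pics/w6.png

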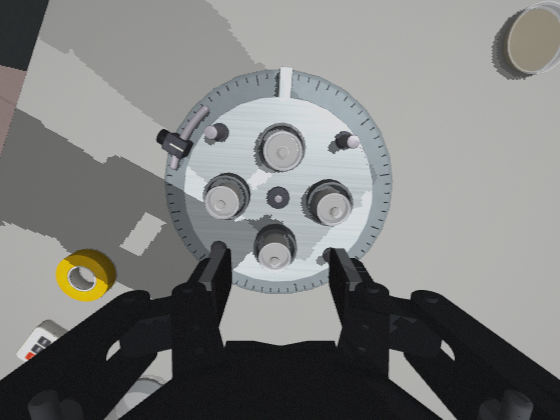

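w6: the bottle stands upright in the well at (283,150) and the carousel has not turned (θ≈116.4°). Next is pushing post_4 with the shut fingers from its clockwise side.

```bash
cat >> h.py <<'E'
C=np.array([.532,-.0575]); Z=.058
def pose(phi,r=.088,z=Z):
    a=np.radians(phi); return [C[0]+r*np.cos(a),C[1]+r*np.sin(a),z], down(a-np.pi/2)
def go(phi,v,**k): p,R=pose(phi,**k); m.move_l(p,R,max_speed=v)
def force(n=5,dt=.02):
    o=[]
    for _ in range(n): o.append(m.current_force()); m.dwell(dt)
    return np.mean(o,0)
def tang(f,phi): a=np.radians(phi); return f@[np.sin(a),-np.cos(a),0]   # push on post, + when pushing ccw
def rad(f,phi): a=np.radians(phi); return f@[np.cos(a),np.sin(a),0]
E
python3 - <<'E'
from h import *
phi=48.
p,R=pose(phi,z=.15); m.move_ptp(p,R); print(m.current_qpos().round(2),m.current_time())
go(phi,.12); f0=force(8); np.save("f0.npy",f0); print("f0",f0,m.current_ee_pos()-pose(phi)[0])
t0=m.current_time(); hit=None
while phi<62:
    phi+=1; go(phi,.03); f=force(3,.01)-f0; T=tang(f,phi); print(phi,round(T,2),round(rad(f,phi),2),round(f[2],2))
    if hit is None and T>1.: hit=phi
    if T>5 or (hit and phi>=hit+3): break
print("hit",hit,phi,m.current_time()-t0,m.current_time())
open("phi","w").write(f"{phi} {hit}")
E
```

```text
[-0.07  0.52  1.62 -0.    1.01  0.67] 16.8333
f0 [ 0.11866397 -0.30312938  0.63888377] [ 4.52424354e-04 -2.85061590e-05  8.26712887e-04]
49.0 -0.67 -0.13 -1.14
50.0 -0.77 0.35 -0.4
51.0 -0.19 -0.08 -0.48
52.0 -0.37 0.32 -0.5
53.0 -0.03 -0.11 -0.56
54.0 0.3 0.01 -1.04
55.0 -0.42 -0.32 -0.47
56.0 0.15 0.49 -0.58
57.0 0.11 0.29 -0.83
58.0 -0.03 0.09 -0.77
59.0 -0.01 0.27 -0.48
60.0 0.14 0.22 -0.79
61.0 0.34 -0.1 -0.39
62.0 0.26 0.38 -0.91
hit None 62.0 3.8500000000000014 21.7333
```

Run:
```python
from h import *
f0=np.load("f0.npy"); phi=62.; hit=None; t0=m.current_time()
while phi<74:
    phi+=1.5; go(phi,.04); f=force(3,.01)-f0; T=tang(f,phi); print(phi,round(T,2),round(rad(f,phi),2))
    if hit is None and T>.9: hit=phi
    if T>4 or (hit and phi>=hit+3): break
k=m.get_calibration("wrist"); shot("wrist","w7")
print("hit",hit,phi,m.current_time())
from an import *
W,ok,q=cloud("w7"); n,l,s,_=cv2.connectedComponentsWithStats((ok&(np.abs(np.hypot(W[...,0]-C[0],W[...,1]-C[1])-.088)<.012)&(W[...,2]>.068)&(W[...,2]<.076)).astype(np.uint8))
for i in range(1,n):
    if s[i,4]>20:
        p=W[l==i]; p=(p.min(0)+p.max(0))/2; print("post",s[i,4],p,np.degrees(np.arctan2(*(p[:2]-C)[::-1])))
```

```text
63.5 -0.49 -0.02
65.0 0.15 0.31
66.5 -0.35 -0.48
68.0 -0.35 0.14
69.5 0.49 -0.57
71.0 0.07 0.09
72.5 -0.17 -0.1
74.0 0.41 0.8
hit None 74.0 23.9833
post 278 [0.56137253 0.03277929 0.07197717] 71.97761111171582
post 99 [0.54743961 0.03488628 0.07196146] 80.51239714310721
post 409 [0.53661314 0.03081612 0.07102055] 87.009909446795
```

View pics/w7.png

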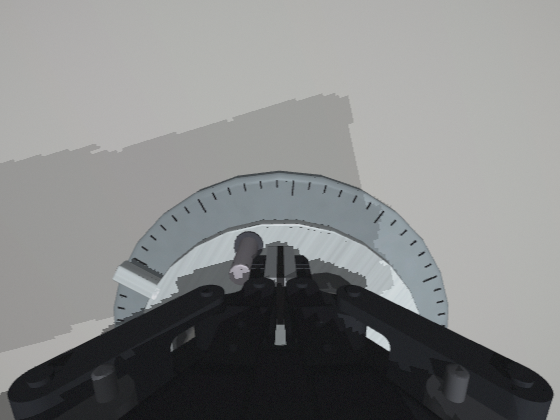

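w7: the post at (240,270) touches the left finger, so the carousel is already turning. The post is at ≈87°, and the drag is lost in the sensor noise. Stop contact is expected near φ≈96, so I'll go in fine steps from 89.

Run:
```python
from h import *
f0=np.load("f0.npy"); phi=74.
for phi in (78,82,86,89.): 
    go(phi,.04); f=force(4,.01)-f0; print(phi,round(tang(f,phi),2),round(rad(f,phi),2))
    if tang(f,phi)>2.5: break
t0=m.current_time(); log=[]; e=m.current_ee_pos
while phi<104 and m.current_time()<42:
    phi+=.25; go(phi,.02); f=force(3,.01)-f0; T=tang(f,phi); log.append((phi,round(T,2)))
    if T>1.6:
        f=force(8,.01)-f0; T=tang(f,phi); log.append((phi,"avg",round(T,2),round(rad(f,phi),2)))
        if T>1.6: break
print(log); print(phi,len(log),m.current_time()-t0,m.current_time()); open("phi","w").write(str(phi))
```

```text
78 0.07 -0.23
82 -0.43 0.17
86 -0.45 -0.07
89.0 -0.34 0.17
[(89.25, np.float64(1.17)), (89.5, np.float64(1.03)), (89.75, np.float64(0.99)), (90.0, np.float64(0.81)), (90.25, np.float64(1.12)), (90.5, np.float64(0.64)), (90.75, np.float64(0.92)), (91.0, np.float64(1.45)), (91.25, np.float64(1.06)), (91.5, np.float64(1.45)), (91.75, np.float64(1.04)), (92.0, np.float64(1.0)), (92.25, np.float64(0.8)), (92.5, np.float64(1.04)), (92.75, np.float64(1.79)), (92.75, 'avg', np.float64(1.09), np.float64(-0.0)), (93.0, np.float64(1.4)), (93.25, np.float64(1.13)), (93.5, np.float64(1.37)), (93.75, np.float64(0.97)), (94.0, np.float64(1.4)), (94.25, np.float64(1.9)), (94.25, 'avg', np.float64(1.41), np.float64(-0.29)), (94.5, np.float64(1.58)), (94.75, np.float64(0.8)), (95.0, np.float64(1.24)), (95.25, np.float64(0.82)), (95.5, np.float64(0.78)), (95.75, np.float64(1.06)), (96.0, np.float64(1.93)), (96.0, 'avg', np.float64(1.79), np.float64(-0.77))]
96.0 31 7.900000000000002 33.1833
```

Run:
```python
from h import *
f0=np.load("f0.npy"); phi=96.; st=.15; Ts=[]
while phi<101 and m.current_time()<44:
    phi+=st; go(phi,.02); f=force(4,.01)-f0; T=tang(f,phi); Ts.append(T); print(round(phi,2),round(T,2),round(rad(f,phi),2))
    if T>2.6: st=.08
    if T>5.0: break
print(phi,m.current_time(),m.current_ee_pos()-pose(phi)[0])
open("phi","w").write(str(phi))
```

```text
96.15 2.84 -0.23
96.23 3.69 -0.25
96.31 4.99 -0.22
96.39 5.27 0.2
96.39 34.3167 [2.35945553e-04 1.50324168e-06 7.69359152e-05]
```

Run:
```python
from h import *
f0=np.load("f0.npy"); phi=96.39
for k in range(3):
    T=tang(force(8,.01)-f0,phi); print(round(phi,2),round(T,2))
    if T>5.9: break
    phi+=.06; go(phi,.02)
for k in range(7): print(round(tang(force(9,.02)-f0,phi),2),end=" ")
shot("wrist","w8"); print(m.current_time(),phi)
```

```text
96.39 5.17
96.45 5.32
96.51 5.59
5.88 5.88 5.66 5.81 6.04 5.89 5.68 36.3667 96.57000000000001
```

Pressed at ≈5.8 N for over a second. Backing off, lifting clear and checking.

Run:
```python
from h import *
go(95.5,.01); go(88,.05); go(88,.15,z=.16)
Rg=down(np.radians(30)); tx=Rg[:2,0]; e=np.array([.5113,-.0126])-.05*tx
m.move_ptp([*e,.25],Rg); m.dwell(.2); p,d,k=shot("wrist","w9"); print(m.current_time())
from an import *
for f in ("w6","w9"):
    W,ok,q=cloud(f); r=np.hypot(W[...,0]-C[0],W[...,1]-C[1]); a=np.degrees(np.arctan2(W[...,1]-C[1],W[...,0]-C[0]))%360
    n=ok&(r>.105)&(r<.124)&(W[...,2]>.034)&(W[...,2]<.041)&(a>150)&(a<210); P=W[n]; print(f,"block top",len(P),a[n].min(),a[n].max(),np.median(a[n]))
    n=ok&(r>.105)&(r<.124)&(W[...,2]>.024)&(W[...,2]<.041)&(a>100)&(a<210); print("lug/bar",np.histogram(a[n],22,(100,210))[0])
    T=W[ok&(r>.03)&(r<.075)&(W[...,2]>.084)&(W[...,2]<.1)&(a>100)&(a<190)]; print("bottle",len(T),(T.min(0)+T.max(0))/2,T[:,2].max())
P=q["p"][:,:,::-1]; u,v=[int(x) for x in proj(q,np.array([.47,-.03,.03]))]
v0,u0=max(0,v-70),max(0,u-90); cv2.imwrite("pics/w9c.png",cv2.resize(P[v0:v0+140,u0:u0+180],(770,600),interpolation=cv2.INTER_CUBIC))
```

```text
38.875
w6 block top 373 178.33038506770956 187.7547959520105 182.61537444306447
lug/bar [  0   0  70 202   0   0   0   0   0   0   0  40  83  85  83 165 219 122
  75   6   0   0]
bottle 135 [ 0.51073996 -0.01243697  0.09175485] 0.09455360997453427
w9 block top 257 152.47763463020902 187.82979057283734 182.5893879758535
lug/bar [  0   0   0   0   0   0   0   0   0   0 112  96  59  58  56 107 150  90
  51   4   0   0]
bottle 90 [ 0.48719092 -0.03537262  0.09178382] 0.09475478350002488
```

View pics/w9c.png

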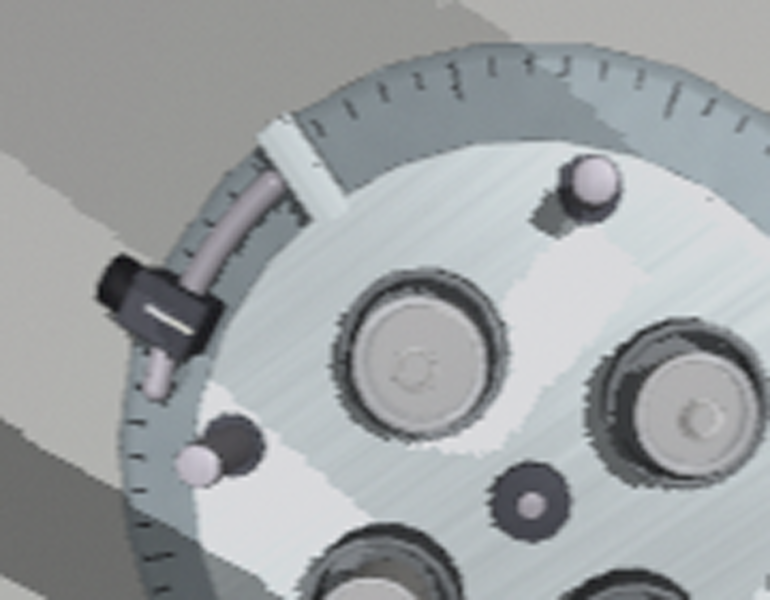

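The lug at (300,165) rests on the bar tip at (275,180). The stop block has not moved: 182.6° both before and after. The bottle stands in its well at (415,360), and the robot is clear of everything.

```bash
python3 -c "
from bench import manip as m
print(m.sign_off(),m.current_time())"
```

```text
the job is handed in; nothing more can be done
the job is handed in; nothing more can be done
```

The job is handed in at about 39 s: the bottle stands in the empty well, the lug was pressed onto the stop's tip at about 5.8 N for over a second and left touching it, and the stop did not shift (182.6° before and after).

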